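# Bolt the reagent lock box against its spring safety catch

## Task

Lock the blue reagent box: press the red spring catch on top of it fully down with one fingertip and keep it down all the way while the other fingertip pushes the bolt's yellow upright lug along until the bolt is fully home in the brass keeper on the white lid, then let go so that the catch springs back up and locks it. Push the lug, do not grip or force it, and leave the bottle, beaker, tape roll and jar where they stand.

Things in the scene. Friction and masses are not known exactly. Their poses are not given: they have to be found in the camera images.
- lockbox: Blue steel lock box, 220 (x) x 340 (y) x 90 mm high, fixed. Origin: centre of its underside. On top (90 mm): a grey deck on the -y side with bolt and catch, a white lid on the +y side (y over 36 mm). The bolt's flat bar lies along y at x +32 mm, top 112 mm high, under two dark guides (y -102 and +12 mm, 12 mm long, tops 118 mm). The catch lies along y at x -32 mm. A handle sticks out 35 mm at -x.
- bolt_lug (a point): Centre of the top of the bolt's yellow upright lug: 26 mm (box x) x 14 mm (box y, its way) x 43 mm tall, top 155 mm above the bench, foot on the bar at 112 mm. With the bolt at 0 it is at (32, -58, 155) mm in the box frame; axes as the box. It moves to the box's +y; push its -y face, 7 mm behind this point. Behind it all is free above 118 mm.
- catch_top (a point): Centre of the top of the red spring catch plate, 26 mm (box x) x 140 mm (box y) x 6 mm. Axes as the box. The top is 140 mm above the bench at rest, 130 mm fully pressed; at rest this point is at (-32, -55, 140) mm in the box frame, 64 mm across from the lug. It moves straight down and stays level wherever pressed; a fingertip can slide along it while holding it down.
- bolt (a joint): Bolt position in m: 0 to 0.0015 at the start (drawn back), 0.048 at the end stop; home from 0.043 on. Grows towards the box's +y. Slides with about 2.5 N of friction and stays where left. The catch's tooth blocks its teeth at the start, every 15 mm on the way and at home, unless the catch is pressed at least 6 mm.
- catch (a joint): Catch position in m: 0 up (at rest), 0.010 fully pressed, at its stop. Spring: 4.5 N to begin, 9 N at the bottom. Let go, it springs up by itself where its tooth meets a gap between the bolt's teeth (at the start and with the bolt home).
- reagent_bottle: Bystander: amber bottle with a black cap, 60 mm in diameter, 130 mm tall, standing on the bench; origin at the centre of its underside.
- beaker: Bystander: open glass beaker, 68 mm across the rim, 85 mm tall, standing on the bench; origin at the centre of its underside.
- tape_roll: Bystander: roll of tape lying flat on the bench, 84 mm in diameter, 24 mm high; origin at the centre of its underside.
- sample_jar: Bystander: small white jar with a blue cap, 36 mm in diameter, 45 mm tall, standing on the box's white lid; origin at the centre of its underside.
- keeper (a point): Centre of the top of the brass keeper on the lid, at (32, 58, 118) mm in the box frame; the bolt's bar end (25 mm along the box's y at the start) slides into it.

How it is judged:
On the way, in this order (a step that is already met when the one before it is completed fails the run):
1. a fingertip holds the catch pressed, with the bolt still drawn back (value of joint catch above 0.006 m and contact force between the fingers and catch above 1 N and value of joint bolt below 0.012 m), for 0.1 s.
2. the bolt is home while a fingertip still holds the catch down (value of joint bolt above 0.043 m and value of joint catch above 0.005 m and contact force between the fingers and catch above 1 N), for 0.05 s.
At the end, for the whole second after the job is handed in: The bolt is home (joint above 42 mm), the catch has sprung back up (within 2 mm of its rest), and the bottle, beaker, tape roll and jar are within 15 mm of where they stood (value of joint bolt above 0.042 m and value of joint catch below 0.002 m and distance of each of reagent_bottle, beaker, tape_roll, sample_jar from where it was at the start of the episode below 0.015 m); the robot touches nothing.
It fails at once if the catch is let up while the bolt is part-way (value of joint bolt between 0.008 and 0.04 m and value of joint catch below 0.003 m).
It fails at once if the bolt is gripped or forced (over 60 N) (contact force between the fingers and bolt above 60 N).
It fails at once if a bystander is pushed, lifted or carried (distance of any of reagent_bottle, beaker, tape_roll, sample_jar from where it was at the start of the episode above 0.015 m).
It also fails if it takes over 48 s, if anything falls off the work surface, if the arm or the gripper's body presses on something with over 40 N, if the wrist force passes 120 N, or if a joint passes its speed limit or range.

## Robot

A 6-joint arm with a two-finger parallel gripper is mounted at the origin on the work surface. World frame = base frame: x ahead of the robot, y to its left, z up, the work surface at z = 0. Lengths are in m, angles in rad, forces in N, time in s.
With the tool pointing down it reaches from about 0.25 to 0.725 m from the base axis. Payload 4 kg.
Tool frame: the origin (TCP) lies at the very end of the fingers, on their centre line; the grasp point (between the pads) lies 19 mm behind it; z points along the fingers, y is the line along which they close (so a half turn about z gives the same grasp; the last joint's range is limited). The gripper opens to 85 mm and grips with 20 to 120 N. Pads are 22 mm wide; open, the fingers measure 114 mm over their backs; the gripper's body (76 mm by 85 mm) begins 54 mm behind the grasp point. The pads swing forward as they close: fully open they stand 13 mm farther back than shut.
Start: joints at [1.321, 0.241, 0.005, 1.335, 0, 1.571], TCP at [0.124, 0.484, 0.204] pointing down, gripper open.
Joint ranges: [-2.72, 2.72], [-1.05, 1.87], [-1.09, 1.28], [-1.99, 2.15], [-1.42, 1.44], [-3.14, 3.14]. Speed limits (rad/s): [2.79, 2.79, 3.14, 3.14, 3.14, 3.14].

## Interface

Orientations are given as a unit quaternion [x, y, z, w].
In Python, from workcell import bot gives the robot as it stands.
- The arm moves only by the tool carry_out, never from a script. Its argument "increments" is one flat list of numbers, 5 for each row, row after row: the finger opening in cm, from 0 to 8.54, then the shift along the tool's x, y, z in cm, then the turn about the tool's z in rad. A call has exactly 5 rows; each row shifts and turns the commanded pose from where the row before left it, along the tool's axes as they then stand; what a row does not reach is not made up. A row lasts 1/8 s, in which the tool goes at most 62.5 mm and 10.7 degrees, less where a joint would pass 70% of its speed; a pose out of reach is approached as far as the arm can. A call with a gripper value outside its range is refused whole. The fingers move at their own pace and stop on an object; the grip force is fixed at half the most. Time passes only in rows, so rows that do not move let the fingers close, or fill a call up. It gives the time, the measured TCP pose, the force, the opening and the grip force at its end, in the units of the state.
- bot.get_obs(): the state, without advancing time (a new reading comes with each control period).
- bot.camera(name): name is "scene" or "top" or "wrist"; returns a dict with "pixels" (400x640x3 uint8, blue, green, red), "range_z" (400x640 float32, m along the optical axis (not along the pixel's ray), 0 where there is no reading), "mtx" (3x3 intrinsics, pixels), "eye" and "attitude" of the camera in the world. Camera axes: x right, y down, z forward; pixel columns grow to the right and rows downward; lengths in m; the calibration is good to about 2 mm. A picture is of the moment at which its call begins.
- bot.job_done(): hands the job in; it is judged then, once.
Trained networks look in a picture, given as the dict that the camera call returned (one of the last four; its "shot" number tells which), for a name from the list of things; names that differ only in an ending like _2 or _b are one class to them, and where a whole thing is asked for, a point or a joint stands for the part that bears it (a point fixed in the world has none). Each returns a list of dicts, best first, with "p" (0 to 1); they miss things now and then, are a little off and sometimes report something else, mostly with a low value. They report only what shows in the picture. A call takes as long as a camera call.
- bot.find_in(picture, name): "xyz" ([x, y, z] in m, in the coordinates of the camera as it stood for that picture, good to about 4 mm: the middle of the surface that is visible of it).
- bot.regions_of(picture, name): "mask" (400x640 bool, what is visible of it).
- bot.place_of(picture, name): "xyz" ([x, y, z] in m, in the coordinates of the camera as it stood for that picture, good to about 4 mm: a listed point, or the origin of a listed thing).
The state is a dict: "clock": time; "joint_pos": joint angles; "joint_vel": joint speeds; "tau": joint torques, N m; "eef_pos": TCP position; "tool_rot": TCP orientation; "ft_force": force on the tool from outside, world axes, zero at the start; "ft_torque": the same for the moment, N m; "grip_width": finger opening in m; "grasp_force": force on a finger pad.
Only numpy, scipy, OpenCV 4.12 (cv2) and the standard library are available. Lean on these libraries where they do the work, as an engineer would, in place of code of your own. Each camera call takes 0.05 s, during which the arm holds its last target. There are 200 camera calls.

## Working session

There is one attempt and no reset: what is moved stays moved. The work goes in short steps, Python scripts to look and compute and a tool call to move; the robot and the scene stay as the last step left them, time stands still between calls to the robot, and variables do not carry over. Pictures are saved under pics/ and viewed, at most 10 in all, crops included, and the job is handed in when it is done.

Besides the shell and the picture viewer there is one more tool, called after "Request:" by a JSON object that holds its "fn" and its "kwargs", one argument or row to a line. carry_out: Moves the arm, as the interface text tells. Its arguments: {"type":"object","properties":{"increments":{"type":"array","items":{"type":"number"}}},"required":["increments"]}

```bash
mkdir -p pics; ls; cat > h.py <<'E'
import numpy as np, cv2
from scipy.spatial.transform import Rotation as R
from workcell import bot
def w(p,x):
    a=np.array(p["attitude"]); M=a if a.shape==(3,3) else R.from_quat(a).as_matrix()
    return np.array(p["eye"])+M@np.array(x)
E
python3 - <<'E'
from h import *
np.set_printoptions(precision=4,suppress=True)
o=bot.get_obs(); print(o["clock"],o["eef_pos"],o["tool_rot"],o["grip_width"])
for c in ["top","scene"]:
    p=bot.camera(c); cv2.imwrite(f"pics/{c}0.png",p["pixels"]); print(c,p["eye"],p["attitude"])
    for n in ["lockbox","bolt_lug","catch_top","keeper","reagent_bottle","beaker","tape_roll","sample_jar"]:
        for d in bot.place_of(p,n)[:2]: print(n,w(p,d["xyz"]),round(d["p"],2))
E
```

```text
pics
0.0 [0.1234 0.4838 0.2033] [ 0.1246  0.9922 -0.001  -0.0001] 0.08510091582061564
top [0.3813 0.0632 1.3289] [ 0.7122 -0.6965  0.0633 -0.061 ]
lockbox [ 0.5617 -0.0501  0.0018] 0.57
bolt_lug [ 0.5995 -0.0988  0.1539] 0.66
bolt_lug [ 0.7177  0.0178 -0.0033] 0.27
catch_top [ 0.5344 -0.1043  0.1381] 0.58
keeper [0.5765 0.0157 0.1188] 0.71
keeper [ 0.5984 -0.0993  0.1548] 0.3
reagent_bottle [ 0.5194  0.1944 -0.0003] 0.8
beaker [ 0.6102 -0.2762  0.0068] 0.73
tape_roll [ 0.7186  0.0208 -0.0022] 0.77
sample_jar [0.4642 0.0651 0.0923] 0.5
scene [1.0236 0.4689 0.7524] [ 0.36    0.8555 -0.3421 -0.1465]
lockbox [ 0.5532 -0.0532  0.003 ] 0.85
lockbox [0.5784 0.0171 0.1227] 0.38
bolt_lug [ 0.5982 -0.1031  0.16  ] 0.72
catch_top [ 0.5353 -0.1041  0.1429] 0.95
keeper [0.5785 0.0167 0.1244] 0.7
keeper [0.4584 0.0665 0.0928] 0.34
reagent_bottle [0.5174 0.1916 0.0022] 0.94
reagent_bottle [ 0.6112 -0.2805  0.0045] 0.47
beaker [ 0.6119 -0.2777  0.0029] 0.94
tape_roll [ 0.7183  0.0177 -0.0023] 0.88
sample_jar [0.4634 0.0647 0.0967] 0.66
```

View pics/top0.png

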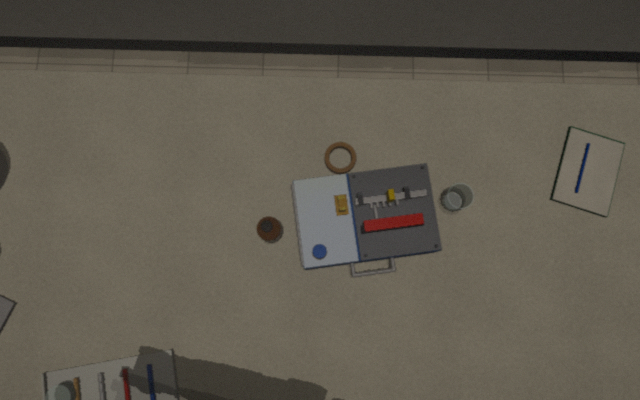

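View pics/scene0.png

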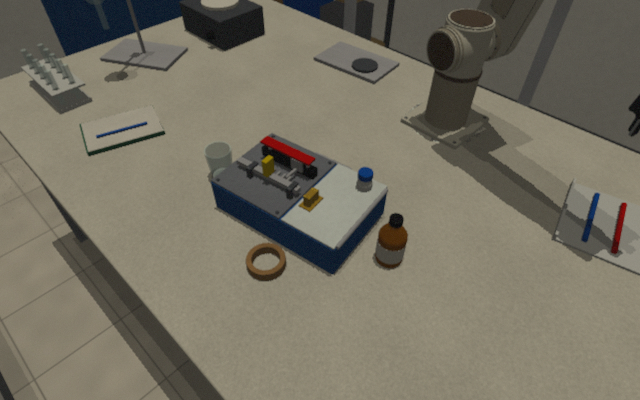

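```bash
python3 - <<'E'
from h import *
np.set_printoptions(precision=4,suppress=True)
# yaw fit from blue/white box edges via depth cloud; lug/catch by masks
p=bot.camera("top"); Z=p["range_z"]; K=np.array(p["mtx"])
v,u=np.indices(Z.shape); C=np.stack([(u-K[0,2])/K[0,0]*Z,(v-K[1,2])/K[1,1]*Z,Z],-1)
M=R.from_quat(p["attitude"]).as_matrix(); W=C@M.T+np.array(p["eye"])
for n in ["catch_top","bolt_lug","lockbox","keeper"]:
    for d in bot.regions_of(p,n)[:1]:
        P=W[d["mask"]&(Z>0)]; z=np.median(P[:,2]); 
        if n=="bolt_lug": P=P[P[:,2]>0.145]
        elif n=="catch_top": P=P[P[:,2]>0.132]
        elif n=="lockbox": P=P[(P[:,2]>0.08)]
        r=cv2.minAreaRect((P[:,:2]*1000).astype(np.float32)); print(n,d["p"],len(P),z,np.median(P[:,2]),P[:,:2].mean(0),r)
E
```

```text
catch_top 0.87 662 0.13945513845543234 0.1397396303997761 [ 0.5354 -0.1073] ((535.746337890625, -107.74348449707031), (26.58000373840332, 140.37538146972656), 8.79584789276123)
lockbox 0.92 12170 0.09043141732234972 0.09057596556042546 [ 0.5562 -0.0461] ((558.4635009765625, -45.685028076171875), (220.405029296875, 344.3521728515625), 8.927671432495117)
keeper 0.85 12658 0.09042672287886999 0.09042672287886999 [ 0.5523 -0.0466] ((551.3952026367188, -55.65150451660156), (273.0184326171875, 370.65789794921875), 9.37349796295166)
```

The pictures agree with the networks. In the top view the lug is at about (391,195), the catch at (393,222), the keeper at (341,205) and the jar at (319,252). The box yaw is about 8.8° and its centre is about (0.558, -0.047). I'll start by rotating so that tool y lies along box x and tool x along box +y, with the opening at 5 cm.

Request:
{"fn": "carry_out", "kwargs": {
  "increments": [5,0,0,0,0.167,5,0,0,0,0.167,5,0,0,0,0.167,5,0,0,0,0.167,5,0,0,0,0.167]
}}

```text
clock: 1.78
eef_pos: [0.1236, 0.4845, 0.2042]
tool_rot: [0.519, 0.855, -0.0, -0.0]
ft_force: [-0.4, 0.5, -0.4]
grip_width: 0.0502
grasp_force: 0.0
```

Request:
{"fn": "carry_out", "kwargs": {
  "increments": [5,0,0,0,0.166,5,0,0,0,0.166,5,-4.8,2.48,0,0,5,-4.8,2.48,0,0,5,-4.8,2.48,0,0]
}}

```text
clock: 2.4
eef_pos: [0.2199, 0.3524, 0.2042]
tool_rot: [0.65, 0.76, 0.0, 0.0]
ft_force: [1.6, -0.2, -0.1]
grip_width: 0.0504
grasp_force: 0.0
```

Request:
{"fn": "carry_out", "kwargs": {
  "increments": [5,-4.8,2.48,0,0,5,-4.8,2.48,0,0,5,-4.8,2.48,0,0,5,-4.8,2.48,0,0,5,-4.8,2.48,0,0]
}}

```text
clock: 3.02
eef_pos: [0.3795, 0.134, 0.2045]
tool_rot: [0.651, 0.759, 0.001, 0.0]
ft_force: [0.5, -0.1, -0.2]
grip_width: 0.0497
grasp_force: 0.0
```

Request:
{"fn": "carry_out", "kwargs": {
  "increments": [5,-4.8,2.48,0,0,5,-4.8,2.48,0,0,5,-4.8,2.48,0,0,5,-4.8,2.48,0,0,5,-4.8,2.48,0,0]
}}

```text
clock: 3.65
eef_pos: [0.5389, -0.0843, 0.2043]
tool_rot: [0.651, 0.759, 0.0, 0.0]
ft_force: [0.5, 0.1, 0.0]
grip_width: 0.0502
grasp_force: 0.0
```

Request:
{"fn": "carry_out", "kwargs": {
  "increments": [5,-4.7,2.5,0,0,5,0,0,1,0,5,0,0,1,0,5,0,0,0,0,5,0,0,0,0]
}}

```text
clock: 4.28
eef_pos: [0.5695, -0.1242, 0.1848]
tool_rot: [0.65, 0.76, 0.0, 0.0]
ft_force: [0.1, -0.2, 0.7]
grip_width: 0.0499
grasp_force: 0.0
```

```bash
python3 - <<'E'
from h import *
np.set_printoptions(precision=4,suppress=True)
o=bot.get_obs(); T=R.from_quat(o["tool_rot"]); print(o["clock"],o["eef_pos"],T.as_matrix()[:,1],o["grip_width"],o["ft_force"])
b=R.from_euler("z",0.1545); c=np.array([.5583,-.047,0]); print("tcp in box",b.inv().apply(o["eef_pos"]-c))
for n in ["wrist","scene"]:
    p=bot.camera(n); cv2.imwrite(f"pics/{n}1.png",p["pixels"])
    for k in ["bolt_lug","catch_top","keeper"]:
        for d in bot.place_of(p,k)[:1]: x=w(p,d["xyz"]); print(n,k,x,b.inv().apply(x-c),d["p"])
E
```

```text
4.275 [ 0.5695 -0.1242  0.1848] [0.9879 0.155  0.0003] 0.04993428158550646 [ 0.0922 -0.161   0.6798]
tcp in box [-0.0008 -0.078   0.1848]
wrist bolt_lug [ 0.5564 -0.0435 -0.0034] [-0.0013  0.0037 -0.0034] 0.69
wrist catch_top [ 0.5352 -0.1037  0.1394] [-0.0316 -0.0524  0.1394] 0.92
scene bolt_lug [ 0.5993 -0.1026  0.1568] [ 0.032  -0.0612  0.1568] 0.8
scene catch_top [ 0.5353 -0.1044  0.1419] [-0.0316 -0.0532  0.1419] 0.97
scene keeper [0.5777 0.014  0.1235] [0.0286 0.0573 0.1235] 0.98
```

View pics/wrist1.png

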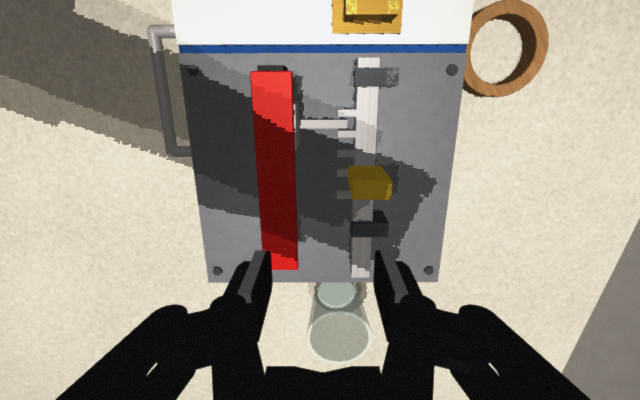

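View pics/scene1.png

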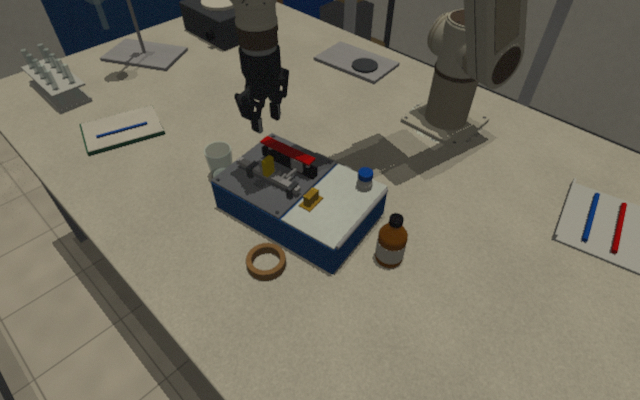

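The wrist view shows the left tip at about (256,265) above the catch's -y end and the right tip at about (388,265) behind the lug at (370,183), over the bar. The catch is clear along its whole length. I'll back off 8 mm for clearance and go down.

Request:
{"fn": "carry_out", "kwargs": {
  "increments": [5,-0.8,0.1,0,0,5,0,0,1.2,0,5,0,0,1.2,0,5,0,0,0.8,0,5,0,0,0,0]
}}

```text
clock: 5.3
eef_pos: [0.5711, -0.1328, 0.1508]
tool_rot: [0.651, 0.759, -0.001, -0.001]
ft_force: [1.2, 1.1, 0.7]
grip_width: 0.05
grasp_force: 0.0
```

Request:
{"fn": "carry_out", "kwargs": {
  "increments": [5,0,0,0.3,0,5,0,0,0.2,0,5,0,0,0.2,0,5,0,0,0,0,5,0,0,0,0]
}}

```text
clock: 5.92
eef_pos: [0.5721, -0.1331, 0.1453]
tool_rot: [0.651, 0.759, 0.0, 0.0]
ft_force: [-0.3, -0.5, -1.1]
grip_width: 0.0502
grasp_force: 0.0
```

Request:
{"fn": "carry_out", "kwargs": {
  "increments": [5,0,0,0.2,0,5,0,0,0.2,0,5,0,0,0.2,0,5,0,0,0,0,5,0,0,0,0]
}}

```text
clock: 6.55
eef_pos: [0.572, -0.133, 0.1392]
tool_rot: [0.651, 0.759, -0.0, -0.0]
ft_force: [-0.4, 0.1, 0.1]
grip_width: 0.0498
grasp_force: 0.0
```

Request:
{"fn": "carry_out", "kwargs": {
  "increments": [5,0,0,0.2,0,5,0,0,0.2,0,5,0,0,0,0,5,0,0,0,0,5,0,0,0,0]
}}

```text
clock: 7.18
eef_pos: [0.5721, -0.1331, 0.1353]
tool_rot: [0.651, 0.759, 0.0, 0.0]
ft_force: [0.7, -0.2, 0.3]
grip_width: 0.0499
grasp_force: 0.0
```

Request:
{"fn": "carry_out", "kwargs": {
  "increments": [5,0,0,0.2,0,5,0,0,0.1,0,5,0,0,0,0,5,0,0,0,0,5,0,0,0,0]
}}

```text
clock: 7.8
eef_pos: [0.5721, -0.133, 0.1323]
tool_rot: [0.651, 0.759, 0.0, 0.0]
ft_force: [-0.3, -0.3, -0.3]
grip_width: 0.0501
grasp_force: 0.0
```

Request:
{"fn": "carry_out", "kwargs": {
  "increments": [5,0,0,0.2,0,5,0,0,0,0,5,0,0,0,0,5,0,0,0,0,5,0,0,0,0]
}}

```text
clock: 8.43
eef_pos: [0.5721, -0.133, 0.1302]
tool_rot: [0.651, 0.759, 0.0, 0.0]
ft_force: [-0.6, 0.4, -0.1]
grip_width: 0.0502
grasp_force: 0.0
```

```bash
python3 - <<'E'
from h import *
p=bot.camera("wrist"); cv2.imwrite("pics/wrist2.png",p["pixels"])
p=bot.camera("scene"); cv2.imwrite("pics/scene2.png",cv2.resize(p["pixels"][90:230,180:380],None,fx=4,fy=4,interpolation=cv2.INTER_CUBIC))
E
```

```text
(no output)
```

View pics/wrist2.png

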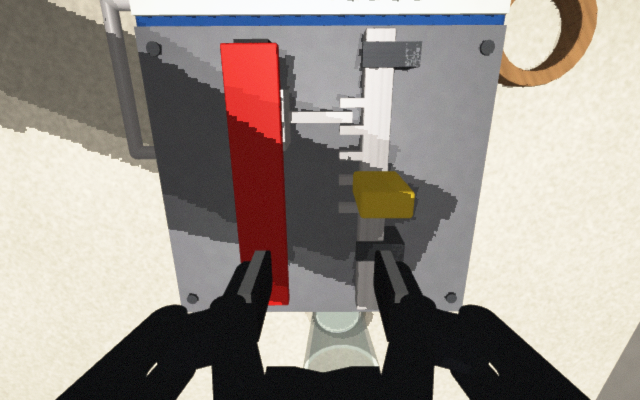

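View pics/scene2.png

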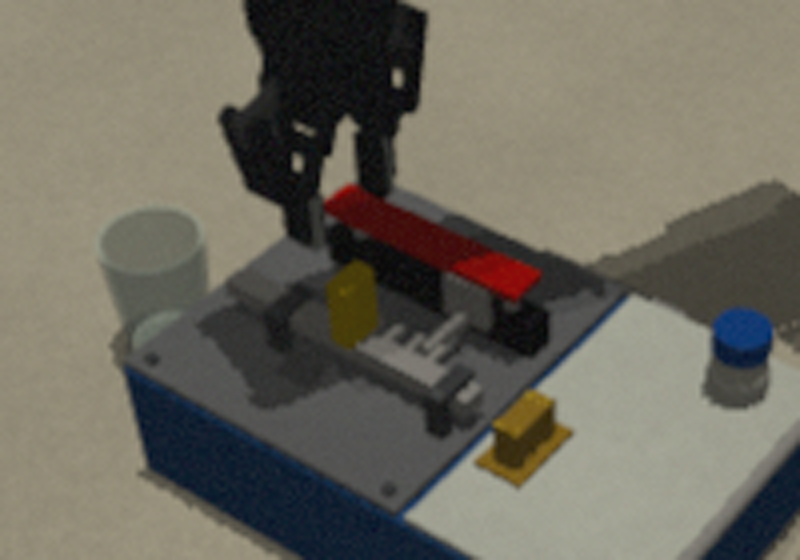

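The tips show in the scene crop at about (305,240) and (375,190), still above the catch. I'll measure their height from depth.

```bash
python3 - <<'E'
from h import *
np.set_printoptions(precision=1,suppress=True)
b=R.from_euler("z",0.1545); c=np.array([.5583,-.047,0]); o=bot.get_obs(); print(b.inv().apply(o["eef_pos"]-c)*1000)
for n in ["scene","wrist"]:
    p=bot.camera(n); Z=p["range_z"]; K=np.array(p["mtx"])
    v,u=np.indices(Z.shape); C=np.stack([(u-K[0,2])/K[0,0]*Z,(v-K[1,2])/K[1,1]*Z,Z],-1)
    W=C@R.from_quat(p["attitude"]).as_matrix().T+np.array(p["eye"]); B=b.inv().apply((W-c).reshape(-1,3)).reshape(W.shape)*1000
    dark=p["pixels"].max(-1)<75
    m=dark&(Z>0)&(abs(B[...,1]+87)<25)&(B[...,2]<200)&(B[...,2]>125)
    for s in (-1,1):
        Q=B[m&(B[...,0]*s>10)&(B[...,0]*s<60)]
        print(n,s,len(Q)); 
        if len(Q):
            Q=Q[Q[:,2].argsort()]; print(Q[:8]); q=Q[Q[:,2]<Q[5,2]+12]; print(q.min(0),q.max(0))
E
```

```text
[  0.4 -87.1 130.2]
scene -1 300
[[ -21.2 -106.2  134.1]
 [ -20.2 -111.2  135.3]
 [ -20.3  -66.8  135.7]
 [ -20.1  -78.3  136.3]
 [ -20.2  -90.2  136.3]
 [ -20.5 -108.3  136.4]
 [ -20.3 -102.2  136.5]
 [ -18.9  -97.9  136.5]]
[ -47.5 -111.7  134.1] [-17.3 -62.2 144. ]
scene 1 120
[[ 44.4 -62.7 127.6]
 [ 44.5 -62.3 130.8]
 [ 43.  -63.4 132. ]
 [ 43.6 -63.9 146.7]
 [ 43.7 -63.4 149.8]
 [ 43.4 -63.4 152.4]
 [ 34.8 -64.9 154.1]
 [ 29.9 -63.5 154.3]]
[ 23.2 -83.8 127.6] [ 44.5 -62.3 164.2]
wrist -1 1672
[[ -20.3  -92.8  134.7]
 [ -20.3  -63.2  134.9]
 [ -20.3  -77.9  135. ]
 [ -20.2  -76.6  135.2]
 [ -20.2  -77.   135.5]
 [ -28.9  -95.6  139. ]
 [ -28.8 -105.6  139.3]
 [ -29.5  -88.5  139.4]]
[ -31.  -106.1  134.7] [-20.2 -63.2 140.9]
wrist 1 1663
[[ 25.1 -87.1 159.8]
 [ 25.1 -87.6 160. ]
 [ 24.9 -94.2 160.2]
 [ 25.  -86.3 160.4]
 [ 24.8 -94.4 160.8]
 [ 24.8 -84.8 160.9]
 [ 24.9 -85.3 161. ]
 [ 24.8 -84.1 161.2]]
[ 24.7 -98.  159.8] [ 38.4 -75.2 172.9]
```

Depth puts the real fingertips at about z 0.155–0.160, well behind the nominal TCP, and there is still no contact. I'll keep going down and watch the force.

Request:
{"fn": "carry_out", "kwargs": {
  "increments": [5,0,0,0.3,0,5,0,0,0.3,0,5,0,0,0.3,0,5,0,0,0,0,5,0,0,0,0]
}}

```text
clock: 9.25
eef_pos: [0.572, -0.133, 0.1212]
tool_rot: [0.651, 0.759, -0.0, -0.0]
ft_force: [-0.6, 0.2, -0.2]
grip_width: 0.0498
grasp_force: 0.0
```

```bash
cat > tip.py <<'E'
from h import *
np.set_printoptions(precision=1,suppress=True)
b=R.from_euler("z",0.1545); c=np.array([.5583,-.047,0]); o=bot.get_obs(); print(o["clock"],b.inv().apply(o["eef_pos"]-c)*1000,o["ft_force"])
p=bot.camera("wrist"); Z=p["range_z"]; K=np.array(p["mtx"])
v,u=np.indices(Z.shape); C=np.stack([(u-K[0,2])/K[0,0]*Z,(v-K[1,2])/K[1,1]*Z,Z],-1)
W=C@R.from_quat(p["attitude"]).as_matrix().T+np.array(p["eye"]); B=b.inv().apply((W-c).reshape(-1,3)).reshape(W.shape)*1000
px=p["pixels"].astype(int); sat=px.max(-1)-px.min(-1)
y0=(b.inv().apply(o["eef_pos"]-c)*1000)[1]
Q=B[(sat<25)&(Z>0)&(abs(B[...,1]-y0)<20)&(B[...,2]>122)&(B[...,0]>15)&(B[...,0]<55)]; Q=Q[Q[:,2].argsort()]
print("right tip",Q[:6],Q[Q[:,2]<Q[0,2]+15].min(0),Q[Q[:,2]<Q[0,2]+15].max(0))
red=(px[...,2]>2.5*px[...,1])&(px[...,2]>40)&(B[...,2]>110); print("catch",np.median(B[red],0))
ye=(px[...,1]>2*px[...,0])&(px[...,2]<1.8*px[...,1])&(abs(B[...,2]-155)<8)&(B[...,0]<60)&(B[...,0]>0); print("lug",B[ye].min(0),B[ye].max(0),np.median(B[ye],0))
E
python3 tip.py
```

```text
9.25 [  0.3 -87.1 121.2] [-0.6  0.2 -0.2]
right tip [[ 25.  -84.5 150.6]
 [ 25.1 -87.2 150.7]
 [ 24.9 -94.2 151.2]
 [ 24.9 -85.6 151.5]
 [ 24.8 -94.3 151.9]
 [ 24.9 -85.9 151.9]] [ 24.6 -97.5 150.6] [ 38.6 -74.7 165.6]
catch [-32.  -31.6 139.8]
lug [ 17.5 -64.2 147. ] [ 43.7 -49.6 157. ] [ 30.  -55.4 154.5]
```

Request:
{"fn": "carry_out", "kwargs": {
  "increments": [5,0,0,0.3,0,5,0,0,0.3,0,5,0,0,0.2,0,5,0,0,0,0,5,0,0,0,0]
}}

```text
clock: 9.93
eef_pos: [0.5721, -0.1331, 0.1132]
tool_rot: [0.651, 0.759, 0.0, 0.0]
ft_force: [0.3, 0.2, -0.2]
grip_width: 0.0498
grasp_force: 0.0
```

Request:
{"fn": "carry_out", "kwargs": {
  "increments": [5,0,0,0.2,0,5,0,0,0.1,0,5,0,0,0.1,0,5,0,0,0,0,5,0,0,0,0]
}}

```text
clock: 10.55
eef_pos: [0.5721, -0.1331, 0.1096]
tool_rot: [0.651, 0.759, 0.0, 0.0]
ft_force: [-1.9, 0.2, 3.9]
grip_width: 0.0501
grasp_force: 2.0
```

Contact came at TCP z of about 0.110, so I'll press 10 mm further.

Request:
{"fn": "carry_out", "kwargs": {
  "increments": [5,0,0,0.3,0,5,0,0,0.3,0,5,0,0,0.2,0,5,0,0,0.1,0,5,0,0,0,0]
}}

```text
clock: 11.18
eef_pos: [0.5721, -0.1332, 0.1009]
tool_rot: [0.651, 0.759, 0.0, 0.0]
ft_force: [-2.7, 1.1, 8.0]
grip_width: 0.0502
grasp_force: 4.0
```

Request:
{"fn": "carry_out", "kwargs": {
  "increments": [5,0,0,0.1,0,5,0,0,0,0,5,0,0,0,0,5,0,0,0,0,5,0,0,0,0]
}}

```text
clock: 11.8
eef_pos: [0.5721, -0.1332, 0.1]
tool_rot: [0.651, 0.759, 0.0, 0.0]
ft_force: [-2.1, 1.2, 8.5]
grip_width: 0.0502
grasp_force: 4.2
```

```bash
python3 tip.py
```

```text
11.8 [  0.4 -87.3 100. ] [-2.1  1.2  8.5]
right tip [[ 25.  -84.5 129.6]
 [ 25.  -84.9 129.8]
 [ 25.  -86.6 130.7]
 [ 25.1 -79.  130.7]
 [ 24.9 -85.9 130.9]
 [ 25.  -79.4 131. ]] [ 24.6 -98.2 129.6] [ 38.5 -75.  144.6]
catch [-31.5 -31.4 129.9]
lug [ 17.5 -81.4 147. ] [ 43.7 -49.5 162. ] [ 29.9 -55.1 154.5]
```

The catch is fully down at 130 mm. Next I'll push along box +y.

Request:
{"fn": "carry_out", "kwargs": {
  "increments": [5,0.3,0,0,0,5,0.3,0,0,0,5,0.3,0,0,0,5,0.3,0,0,0,5,0.3,0,0,0]
}}

```text
clock: 12.48
eef_pos: [0.572, -0.1213, 0.101]
tool_rot: [0.651, 0.759, -0.001, 0.004]
ft_force: [1.0, -9.5, 7.1]
grip_width: 0.05
grasp_force: 5.4
```

Request:
{"fn": "carry_out", "kwargs": {
  "increments": [5,0.3,0,0,0,5,0.3,0,0,0,5,0.3,0,0,0,5,0,0,0,0,5,0,0,0,0]
}}

```text
clock: 13.1
eef_pos: [0.5707, -0.113, 0.101]
tool_rot: [0.651, 0.759, -0.001, 0.004]
ft_force: [0.6, -7.2, 8.0]
grip_width: 0.0502
grasp_force: 4.7
```

```bash
python3 tip.py
```

```text
13.1 [  2.1 -67.1 101. ] [ 0.6 -7.2  8. ]
right tip [[ 26.5 -68.3 133. ]
 [ 26.5 -69.9 133.1]
 [ 26.6 -71.  133.2]
 [ 26.4 -68.7 133.2]
 [ 26.5 -70.4 133.3]
 [ 26.6 -71.5 133.3]] [ 26.2 -77.3 133. ] [ 39.8 -59.1 148. ]
catch [-30.8 -26.4 130.7]
lug [ 17.5 -75.1 147. ] [ 43.2 -40.5 159.2] [ 29.9 -46.2 154.4]
```

The bolt is moving and is at about 9 mm, with the catch held. I'll trim a little downwards and continue.

Request:
{"fn": "carry_out", "kwargs": {
  "increments": [5,0.3,-0.1,0.1,0,5,0.3,0,0,0,5,0.3,0,0,0,5,0.3,0,0,0,5,0.3,0,0,0]
}}

```text
clock: 13.78
eef_pos: [0.5685, -0.0988, 0.1007]
tool_rot: [0.651, 0.759, -0.0, 0.006]
ft_force: [2.5, -8.4, 9.1]
grip_width: 0.0501
grasp_force: 5.4
```

Request:
{"fn": "carry_out", "kwargs": {
  "increments": [5,0.3,0,0,0,5,0.3,0,0,0,5,0.3,0,0,0,5,0,0,0,0,5,0,0,0,0]
}}

```text
clock: 14.4
eef_pos: [0.5669, -0.0894, 0.1006]
tool_rot: [0.651, 0.759, -0.0, 0.005]
ft_force: [2.0, -7.1, 9.5]
grip_width: 0.0497
grasp_force: 4.8
```

```bash
python3 tip.py
```

```text
14.4 [  2.  -43.2 100.6] [ 2.  -7.1  9.5]
right tip [[ 26.5 -46.8 132.5]
 [ 26.4 -44.5 132.6]
 [ 26.5 -47.2 132.7]
 [ 26.4 -44.9 132.8]
 [ 26.4 -47.5 133.1]
 [ 26.5 -48.  133.1]] [ 26.1 -54.1 132.5] [ 39.9 -35.3 147.5]
catch [-29.8 -18.3 130.3]
lug [ 17.3 -49.4 147. ] [ 43.2 -16.8 162.6] [ 29.7 -22.2 154.4]
```

Request:
{"fn": "carry_out", "kwargs": {
  "increments": [5,0.3,0,0,0,5,0.3,0,0,0,5,0.3,0,0,0,5,0.3,0,0,0,5,0,0,0,0]
}}

```text
clock: 15.08
eef_pos: [0.5651, -0.0775, 0.1007]
tool_rot: [0.651, 0.759, -0.0, 0.005]
ft_force: [1.1, -7.2, 9.1]
grip_width: 0.0498
grasp_force: 4.9
```

Request:
{"fn": "carry_out", "kwargs": {
  "increments": [5,0.1,0,0,0,5,0,0,0,0,5,0,0,0,0,5,0,0,0,0,5,0,0,0,0]
}}

```text
clock: 15.7
eef_pos: [0.565, -0.0768, 0.1007]
tool_rot: [0.651, 0.759, -0.0, 0.005]
ft_force: [-0.4, -9.1, 9.9]
grip_width: 0.0501
grasp_force: 5.2
```

```bash
python3 tip.py
```

```text
15.7 [  2.  -30.4 100.7] [-0.4 -9.1  9.9]
right tip [[ 26.4 -32.5 132.2]
 [ 26.5 -34.5 132.6]
 [ 26.4 -33.7 132.9]
 [ 26.3 -33.  133.1]
 [ 26.4 -35.6 133.5]
 [ 26.3 -34.9 133.6]] [ 26.  -40.9 132.2] [ 39.3 -22.8 147.1]
catch [-29.1 -12.9 130.3]
lug [ 17.3 -37.9 147. ] [ 43.4  -4.  158.6] [ 29.7  -9.3 154.4]
```

Request:
{"fn": "carry_out", "kwargs": {
  "increments": [5,0.1,0,0,0,5,0,0,0,0,5,0.05,0,0,0,5,0,0,0,0,5,0,0,0,0]
}}

```text
clock: 16.38
eef_pos: [0.5648, -0.0755, 0.1007]
tool_rot: [0.651, 0.759, -0.0, 0.005]
ft_force: [1.0, -8.2, 10.4]
grip_width: 0.0499
grasp_force: 5.2
```

```bash
python3 tip.py
```

```text
16.375 [  2.  -29.1 100.7] [ 1.  -8.2 10.4]
right tip [[ 26.5 -31.9 132. ]
 [ 26.7 -36.2 132.3]
 [ 26.3 -30.9 132.7]
 [ 26.4 -32.3 133. ]
 [ 26.3 -31.8 133. ]
 [ 26.4 -32.9 133. ]] [ 26.  -39.6 132. ] [ 39.8 -21.5 146.9]
catch [-29.  -12.5 130.3]
lug [ 17.4 -35.3 147. ] [ 43.4  -2.6 162.1] [ 29.7  -8.  154.4]
```

Travel is about 47 mm, so the bolt is home with the catch held at 9.7 mm. I'll ease off the lug and lift straight up.

Request:
{"fn": "carry_out", "kwargs": {
  "increments": [5,-0.4,0,0,0,5,-0.2,0,0,0,5,0,0,-0.5,0,5,0,0,-0.8,0,5,0,0,-1,0]
}}

```text
clock: 17.05
eef_pos: [0.5619, -0.0774, 0.1208]
tool_rot: [0.651, 0.759, -0.001, -0.0]
ft_force: [0.5, -0.1, -0.5]
grip_width: 0.0502
grasp_force: 0.0
```

Request:
{"fn": "carry_out", "kwargs": {
  "increments": [5,0,0,-2,0,5,0,0,-3,0,5,0,0,-3,0,5,0,0,0,0,5,0,0,0,0]
}}

```text
clock: 17.68
eef_pos: [0.5617, -0.0775, 0.2001]
tool_rot: [0.651, 0.759, -0.001, -0.001]
ft_force: [0.5, 0.2, 0.4]
grip_width: 0.05
grasp_force: 0.0
```

```bash
python3 tip.py; python3 - <<'E'
from h import *
p=bot.camera("wrist"); cv2.imwrite("pics/wrist3.png",p["pixels"])
p=bot.camera("scene")
for n in ["reagent_bottle","beaker","tape_roll","sample_jar","bolt_lug","catch_top"]:
    for d in bot.place_of(p,n)[:1]: print(n,w(p,d["xyz"]).round(4),d["p"])
E
```

```text
17.675 [ -1.3 -30.7 200.1] [0.5 0.2 0.4]
right tip [[ 23.5 -29.  229.7]
 [ 23.4 -38.5 229.8]
 [ 23.4 -28.2 230.1]
 [ 23.3 -27.6 230.3]
 [ 23.5 -23.6 230.7]
 [ 23.3 -28.9 230.8]] [ 23.  -41.7 229.7] [ 37.  -18.6 244.7]
catch [-32.6 -42.  139.7]
lug [ 17.5 -17.  147.1] [ 43.5  -3.  157. ] [ 30.   -9.  154.5]
reagent_bottle [5.166e-01 1.898e-01 4.000e-04] 0.84
beaker [ 0.609  -0.2793  0.0042] 0.56
tape_roll [ 7.161e-01  1.640e-02 -4.000e-04] 0.8
sample_jar [0.4614 0.0669 0.0916] 0.86
bolt_lug [ 0.5897 -0.0592  0.1562] 0.74
catch_top [ 0.5319 -0.1035  0.144 ] 0.62
```

View pics/wrist3.png

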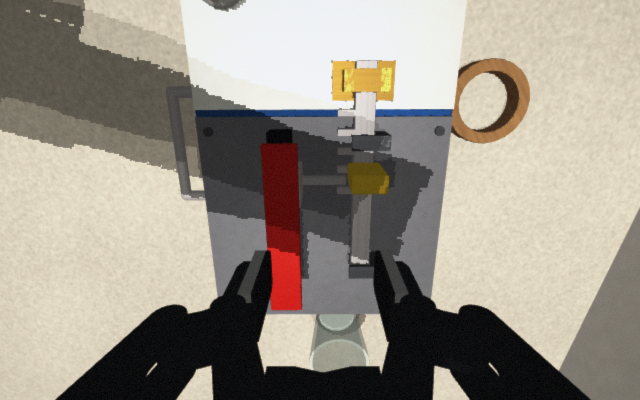

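The picture shows the bar inside the keeper at (365,80), the lug moved up to (368,178), and the catch back up at 139.7 mm. The bystanders haven't moved and nothing is touched.

```bash
python3 -c "
from workcell import bot; print(bot.job_done())"
```

```text
the job is handed in; nothing more can be done
None
```

The box is locked and the job is handed in, though the hand-in returned no verdict: the bolt was pushed about 46–47 mm into the keeper with the catch held down, the catch then sprang back up, and the bottle, beaker, tape roll and jar stayed where they were.

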